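# Hold the spring gate aside and push a tray of wet-glazed figures into the dryer chute

## Robot

A 6-joint arm with a two-finger parallel gripper is mounted at the origin on the work surface. World frame = base frame: x ahead of the robot, y to its left, z up, the work surface at z = 0. Lengths are in m, angles in degrees, forces in N, time in s.
With the tool pointing down it reaches from about 0.4 to 0.825 m from the base axis. Payload 7 kg.
Tool frame: the origin (TCP) lies at the very end of the fingers, on their centre line; the grasp point (between the pads) lies 19 mm behind it (r.hold_point_z is the distance from the TCP to the grasp point, in m); x points along the fingers, y is the direction in which the jaws open and shut, and the axes are right-handed (so a half turn about x gives the same grasp; the last joint's range is limited). The gripper opens to 88 mm and grips with 3 to 60 N. Pads are 19 mm wide; open, the fingers measure 130 mm over their backs; the gripper's body (78 mm by 193 mm) begins 47 mm behind the grasp point.
Start: joints at [90.934, 20.546, 0.682, 0, -70.136, -16.507], TCP at [0.181, 0.65, 0.227] pointing down, gripper open.
Joint ranges: [-176.03, 176.03], [-82.01, 121.73], [-58.28, 71.71], [-173.87, 95.51], [-174.79, -0.11], [-173.66, 173.66]. Speed limits (degrees/s): [136.94, 136.94, 172.46, 180, 180, 180].

## Interface

Orientations are given as [roll, pitch, yaw] about the fixed x, y, z axes, in that order (R = Rz(yaw) Ry(pitch) Rx(roll)).
In Python, from plant import r gives the robot as it stands. The module is installed in compiled form; this text tells all that it offers.
- The arm moves only by the shell command python3 -m creep 'ROWS' [FORCE]. ROWS is JSON, a list of rows, each a list of 7 numbers: the turn, a rotation vector about the tool's x, y, z in rad, then the shift along the tool's x, y, z in cm, then the opening in per cent of the stroke, from 0 (shut) to 100 (fully open). In form: [[rx, ry, rz, x, y, z, fingers], ...]. A call has 1 to 8 rows; each row shifts and turns the commanded pose from where the row before left it, along the tool's axes as they then stand; what a row does not reach is not made up. A row lasts 1/10 s, in which the tool goes at most 50 mm and 8.59 degrees, less where a joint would pass 70% of its speed; a pose out of reach is approached as far as the arm can. A call is refused whole if a number of a shift passes 5 or a number of a turn 0.15, either way. A call with a gripper value outside its range is refused whole. The fingers move at their own pace and stop on an object; FORCE is the grip in N (left out, the last holds). Time passes only in rows, so rows that do not move let the fingers close. It gives the time, the measured TCP pose, the force and the opening at its end, in the units of the state.
- r.get_state(): the state, without advancing time (a new reading comes with each control period).
- r.capture(name): name is "side" or "top" or "wrist"; returns (picture, depth): 480x640x3 uint8, blue, green, red; 480x640 float32, m along the optical axis (not along the pixel's ray), 0 where there is no reading.
- r.camera_info(name): a dict with "fovy" (degrees; the focal length in pixels is half the picture's height over the tangent of half this angle, whatever the lens; pixels are square), "cx", "cy" (the principal point, pixels), "camera_from_world" (4x4, takes a point from world to camera coordinates). Camera axes: x right, y down, z forward; pixel columns grow to the right and rows downward; lengths in m; the calibration is good to about 2 mm. A picture is of the moment at which its call begins: read the wrist's pose just before it. camera_info takes no time and is no camera call; for the wrist camera it gives the pose at the moment of the call.
- r.close_job(): hands the job in, once; it reports no verdict.
Trained networks look in the newest picture that a camera, given by its name, has taken for a name from the list of things; names that differ only in an ending like _2 or _b are one class to them, and where a whole thing is asked for, a point or a joint stands for the part that bears it (a point fixed in the world has none). Each returns a list of dicts, best first, with "score" (0 to 1); they miss things now and then, are a little off and sometimes report something else, mostly with a low value. They report only what shows in the picture. A call takes as long as a camera call.
- r.look_for(query, camera): "rect" ([left, top, right, bottom] in pixels, round what is visible of it).
- r.masks_of(query, camera): "pixels" (480x640 bool, what is visible of it) and "rect" ([left, top, right, bottom] in pixels, round what is visible of it).
The state is a dict: "time_s": time; "joints": joint angles; "qd": joint speeds; "joint_torque": joint torques, N m; "tcp_pos": TCP position; "eef_rot": TCP orientation; "contact_force": force on the tool from outside, world axes, zero at the start; "moment": the same for the moment, N m; "gripper_width": finger opening in m.
Only numpy, scipy, OpenCV 4.12 (cv2) and the standard library are available. Lean on these libraries where they do the work, as an engineer would, in place of code of your own. Each camera call takes 0.05 s, during which the arm holds its last target. There are 200 camera calls.

## Task

With one fingertip press the red spring gate outwards, clear of the lane, and keep holding it open while you push the tray of freshly glazed figures along the chute from behind, until the whole tray is past the gate's cross bar; then take your hand away so that the gate springs shut behind the tray. Only push the tray, never lift it; the gate must not touch the tray, and the wet figures must stay standing on it untouched. Leave the bowl, bottle, pot and unglazed figure on the table where they are.

Things in the scene. Friction and masses are not known exactly. Their poses are not given: they have to be found in the camera images.
- chute: Fixed feed chute and dryer. Origin: on the table top, mid-lane, level with the gate's cross bar. x: feed direction, into the dryer; z up; y points away from the robot, the gate stands on the -y side. Aluminium deck 124 mm wide, its top 30 mm above the table, begins at x = -270 mm. Guide lips at y = -48 and +48 mm, 8 mm high above the deck, keep the tray straight.
- gate (a joint): Angle of the red spring gate, rad: 0 shut, grows as it swings away from the lane (-y), at most 0.55. A spring shuts it (0.3 N m shut, 0.45 at 0.25 rad). Leaf 4 mm thick, along the lane's -y edge from x = -250 mm (hinge) to +45 mm, lane-side face at y = -50 mm when shut, 10 to 62 mm above the deck. A finger in the lane pushes it open. From 0.17 rad its cross bar clears the tray; 0.2 leaves a margin.
- gate_hinge (a point): On the gate's vertical hinge axis, 36 mm above the deck, at x = -250, y = -52 mm in the chute's frame.
- gate_bar (a point): Tip of the gate's cross bar (moves with the gate), 18 mm above the deck. Shut, it is at x = -7, y = -14 mm in the chute's frame, 36 mm out from the leaf. The bar is 6 mm thick and stands 10 to 26 mm above the deck: a fingertip 30 mm or more above the deck passes over it.
- tray: Wooden tray in the lane before the gate, 105 mm long (its x, the feed direction), 90 mm wide, floor 8 mm thick. Upright end boards front and back, 6 mm thick, full width, 55 mm high above the deck; side rails 18 mm high. Origin: centre of its underside. About 0.45 kg with its figures; slides easily.
- dryer_mouth (a point): Middle of the sill of the dryer's mouth, on the deck at x = +100 mm of the chute. Opening 110 mm wide, 95 mm high; the white casing, 280 mm wide, rises to 180 mm above the table from here on. Cheeks 40 mm high flank the lane from x = +55 mm, 110 mm or more apart. A stop inside halts the tray's front at x = +162 mm.
- tray_back (a point): Middle of the outer face of the tray's back end board, 45 mm above the deck (10 mm below the board's top edge): the face to push on. The gate shuts freely once this face is 12 mm past the chute's origin.
- tray_front (a point): Middle of the outer face of the tray's front end board, 45 mm above the deck; leads into the dryer.
- lion_a: Clay animal figure with wet teal glaze, 58 mm tall, about 34 mm wide, standing loose on the tray's floor (its top 66 mm above the deck). Origin: centre of its underside, z up.
- lion_b: Clay animal figure with wet orange glaze, 58 mm tall, about 34 mm wide, standing loose on the tray's floor (its top 66 mm above the deck). Origin: centre of its underside, z up.
- lion_c: Clay animal figure with wet blue glaze, 58 mm tall, about 34 mm wide, standing loose on the tray's floor (its top 66 mm above the deck). Origin: centre of its underside, z up.
- plain_lion: Bystander: unglazed clay figure, 58 mm tall, 34 mm wide, on the table by the lane's feed end, near side. Origin: centre of its underside.
- bowl: Bystander: red plastic bowl, 124 mm across, 55 mm high, on the table on the far side of the lane. Origin: centre of its underside.
- glaze_bottle: Bystander: white squeeze bottle with a pointed nozzle, 42 mm across, 112 mm tall, on the table on the far side of the lane. Origin: centre of its underside.
- pot: Bystander: small white pot with a green lid, 52 mm across, 45 mm high, on the table on the far side of the lane. Origin: centre of its underside.

How it is judged (in metres and radians):
On the way, in this order (a step that is already met when the one before it is completed fails the run):
1. a finger holds the gate open, the tray's front still before the cross bar (value of joint gate above 0.15 rad and contact force between the fingers and gate above 0.5 N and x of tray_front in the frame of chute below -0.002 m), for 0.1 s.
2. the tray is half-way past the cross bar, the gate still held open by a finger (value of joint gate above 0.15 rad and contact force between the fingers and gate above 0.5 N and x of tray in the frame of chute above -0.015 m and x of tray_back in the frame of chute below -0.005 m), for 0.05 s.
At the end, for the whole second after the job is handed in: The tray stands flat on the chute's deck at rest with its back face at least 6 mm past the cross bar's place (x > 6 mm in the chute's frame), the gate is shut behind it (joint below 0.03 rad), and the three wet figures stand upright (within 0.2 rad) on the tray's floor (x of tray_back in the frame of chute above 0.006 m and value of joint gate below 0.03 rad and linear speed of tray below 0.01 m/s and angle between tray's own z axis and vertical below 0.05 rad and z of tray in the frame of chute below 0.034 m and angle between each of lion_a, lion_b, lion_c's own z axis and vertical below 0.2 rad and z of each of lion_a, lion_b, lion_c in the frame of tray below 0.014 m); the robot touches nothing.
It fails at once if the gate touches the tray (more than 0.7 N) (contact force between gate and tray above 0.7 N).
It fails at once if a wet figure is touched by the robot or the gate (contact force between any of the fingers, the arm, gate and lion_a above 0.3 N or contact force between any of the fingers, the arm, gate and lion_b above 0.3 N or contact force between any of the fingers, the arm, gate and lion_c above 0.3 N).
It fails at once if a wet figure tips over (angle between any of lion_a, lion_b, lion_c's own z axis and vertical above 0.5 rad).
It fails at once if the tray is lifted or tipped (more than 10 mm off the deck) (z of tray in the frame of chute above 0.04 m or angle between tray's own z axis and vertical above 0.2 rad).
It fails at once if a bystander on the table is moved more than 20 mm (distance of any of plain_lion, bowl, glaze_bottle, pot from where it was at the start of the episode above 0.02 m).
It also fails if it takes over 38 s, if anything falls off the work surface, if the arm or the gripper's body presses on something with over 40 N, if the wrist force passes 120 N, or if a joint passes its speed limit or range.

## Working session

There is one attempt and no reset: what is moved stays moved. The work goes in short steps, Python scripts to look and compute and a shell command to move; the robot and the scene stay as the last step left them, time stands still between calls to the robot, and variables do not carry over. Pictures are saved under pics/ and viewed, about 8 in all and at most 12, crops included, and the job is handed in when it is done.

```bash
mkdir -p pics; cat > h.py <<'E'
import numpy as np, cv2
from plant import r
def K(c):
    i=r.camera_info(c); return 240/np.tan(np.radians(i["fovy"])/2),i["cx"],i["cy"],np.array(i["camera_from_world"])
def cloud(c,d):
    f,cx,cy,T=K(c); v,u=np.mgrid[:480,:640]
    P=np.stack([(u-cx)/f*d,(v-cy)/f*d,d],-1)
    return (P-T[:3,3])@T[:3,:3]
def proj(c,p):
    f,cx,cy,T=K(c); q=np.atleast_2d(p)@T[:3,:3].T+T[:3,3]
    return np.c_[f*q[:,0]/q[:,2]+cx,f*q[:,1]/q[:,2]+cy]
E
python3 - <<'E'
from h import *
print(r.get_state())
for c in("side","top"):
    p,d=r.capture(c); cv2.imwrite(f"pics/{c}0.png",p); np.save(c+".npy",d)
    X=cloud(c,d)
    for n in("tray","gate","chute","lion_a","plain_lion","bowl","glaze_bottle","pot"):
        for m in r.masks_of(n,c)[:3]:
            q=X[m["pixels"]&(d>0)]
            if len(q): print(c,n,round(m["score"],2),np.int32(m["rect"]),np.median(q,0).round(3),np.percentile(q,3,axis=0).round(3),np.percentile(q,97,axis=0).round(3))
E
```

```text
{'time_s': 0.0, 'joints': array([ 9.09343399e+01,  2.05903307e+01,  6.33887331e-01, -1.69282821e-02,
       -7.01345430e+01, -1.65072622e+01]), 'qd': array([ 0.0603935 ,  0.08447939,  0.00331624,  0.00165611, -0.06459412,
       -0.04327221]), 'joint_torque': array([-1.53086468e-03, -5.82713270e+01,  2.93062896e+01,  6.99726686e+00,
        6.84000668e-03, -1.57679519e-04]), 'tcp_pos': array([0.18112374, 0.64975504, 0.22564604]), 'eef_rot': array([ 96.58772159,  89.90763196, -98.99096589]), 'contact_force': array([ 0.26091201, -0.51675867, -0.53909958]), 'moment': array([ 0.01150714, -0.01626524, -0.01038619]), 'gripper_width': 0.08755736079911847}
side tray 0.82 [300 202 380 268] [0.568 0.048 0.057] [0.51  0.044 0.035] [0.595 0.146 0.085]
side gate 0.88 [271 178 366 249] [0.5   0.1   0.081] [ 0.493 -0.005  0.046] [0.503 0.23  0.093]
side chute 0.72 [  0 177 418 480] [ 0.629 -0.265  0.179] [ 0.442 -0.35   0.03 ] [0.698 0.131 0.183]
side chute 0.52 [310 217 332 234] [0.542 0.064 0.086] [0.51  0.052 0.063] [0.551 0.106 0.095]
side lion_a 0.95 [342 216 362 252] [0.576 0.09  0.072] [0.55
[... 1545 characters left out ...]
5] [0.581 0.112 0.095]
top lion_a 0.74 [257 260 283 284] [0.529 0.126 0.088] [0.514 0.114 0.05 ] [0.543 0.141 0.095]
top lion_a 0.63 [301 255 321 279] [0.532 0.068 0.088] [0.517 0.055 0.049] [0.547 0.082 0.096]
top plain_lion 0.93 [179 341 206 369] [0.398 0.245 0.047] [0.381 0.233 0.006] [0.409 0.261 0.057]
top bowl 0.83 [189 121 266 205] [0.697 0.2   0.025] [0.639 0.142 0.004] [0.744 0.246 0.056]
top glaze_bottle 0.61 [311 151 339 189] [0.67  0.049 0.071] [0.657 0.031 0.011] [0.691 0.068 0.107]
top glaze_bottle 0.32 [188 123 271 205] [0.698 0.2   0.025] [0.638 0.141 0.004] [0.744 0.247 0.056]
top pot 0.72 [374 140 407 173] [ 0.699 -0.051  0.044] [ 0.681 -0.073  0.011] [ 0.723 -0.03   0.047]
```

```bash
python3 - <<'E'
from h import *
from scipy.spatial.transform import Rotation as R
p=cv2.imread("pics/top0.png"); q=cv2.imread("pics/side0.png")
cv2.imwrite("pics/a.png",np.vstack([cv2.resize(p[110:380,150:470],(800,675))[:,:800][:600]]))
cv2.imwrite("pics/b.png",cv2.resize(q[150:420,220:540],(700,590)))
print(R.from_euler("xyz",r.get_state()["eef_rot"],degrees=True).as_matrix().round(3))
d=np.load("top.npy");X=cloud("top",d).reshape(-1,3);C=p.reshape(-1,3).astype(int)
def line(m,n,ax):  # x=a+b*y fits
    P=X[m]; b,a=np.polyfit(P[:,1-ax],P[:,ax],1); print(n,m.sum(),"slope",b.round(4),"at0",a.round(4),P.min(0).round(3),P.max(0).round(3))
ok=d.ravel()>0
red=(C[:,2]>120)&(C[:,1]<90)&(C[:,0]<90)&ok&(X[:,0]<.53)
lf=red&(X[:,2]>.085)&(X[:,0]<.51)&(X[:,0]>.48)
line(lf,"leaf top",0)
bar=red&(X[:,2]<.065)&(X[:,2]>.045); print("red bar pts",X[bar].min(0).round(3),X[bar].max(0).round(3),bar.sum())
deck=ok&(abs(X[:,2]-.03)<.004)&(X[:,0]>.46)&(X[:,0]<.64)&(X[:,1]<.3)&(X[:,1]>-.1)
print("deck",np.percentile(X[deck],[1,50,99],axis=0).round(4))
for y in(.17,.2,.22,.01,-.02):
    s=deck&(abs(X[:,1]-y)<.006); print(y,X[s][:,0].min().round(4),X[s][:,0].max().round(4))
cas=ok&(X[:,2]>.17)&(X[:,2]<.19)&(X[:,1]<0)
for x in(.46,.5,.55,.6,.64):
    s=cas&(abs(X[:,0]-x)<.01); print("casing edge",x,X[s][:,1].max().round(4))
print("cas x",X[cas][:,0].min(),X[cas][:,0].max())
bd=ok&(X[:,2]>.08)&(X[:,2]<.09)&(X[:,0]>.51)&(X[:,0]<.6)&(X[:,1]<.17)&(X[:,1]>.03)
yh=X[bd][:,1]; print("boards hist",np.histogram(yh,bins=np.arange(.03,.17,.005)))
for lo,hi in((.04,.055),(.14,.16)):
    s=bd&(X[:,1]>lo)&(X[:,1]<hi)
    if s.sum()>10: line(s,"board",1)
E
```

```text
[[-0.    -0.268 -0.963]
 [ 0.    -0.963  0.268]
 [-1.     0.     0.   ]]
leaf top 1487 slope -0.0165 at0 0.4964 [ 0.489 -0.109  0.085] [0.509 0.246 0.134]
red bar pts [ 0.389 -0.065  0.051] [0.529 0.262 0.058] 80
deck [[ 0.4739 -0.0974  0.0274]
 [ 0.5547  0.0344  0.0302]
 [ 0.6102  0.2599  0.033 ]]
0.17 0.5007 0.6098
0.2 0.4994 0.6084
0.22 0.4677 0.6085
0.01 0.5029 0.6116
-0.02 0.5027 0.6115
casing edge 0.46 -0.1084
casing edge 0.5 -0.108
casing edge 0.55 -0.1073
casing edge 0.6 -0.1067
casing edge 0.64 -0.1061
cas x 0.4122082058584005 0.6949277869498333
boards hist (array([  0,   0,   0, 134, 128,  37,  33,   2,  28,  43,  34,  54,  25,
        18,  12,  45,  28,  55,  30,  14,  16,  36,  15, 233,  58,   0,
         0,   0]), array([0.03 , 0.035, 0.04 , 0.045, 0.05 , 0.055, 0.06 , 0.065, 0.07 ,
       0.075, 0.08 , 0.085, 0.09 , 0.095, 0.1  , 0.105, 0.11 , 0.115,
       0.12 , 0.125, 0.13 , 0.135, 0.14 , 0.145, 0.15 , 0.155, 0.16 ,
       0.165, 0.17 ]))
board 262 slope -0.0026 at0 0.0511 [0.511 0.046 0.081] [0.592 0.055 0.088]
board 306 slope 0.012 at0 0.1411 [0.51  0.14  0.081] [0.593 0.151 0.088]
```

View pics/a.png

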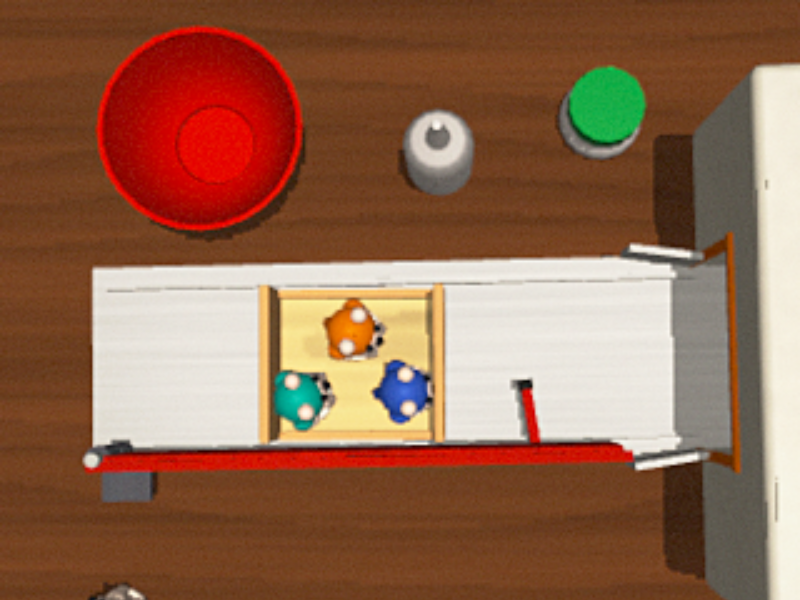

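View pics/b.png

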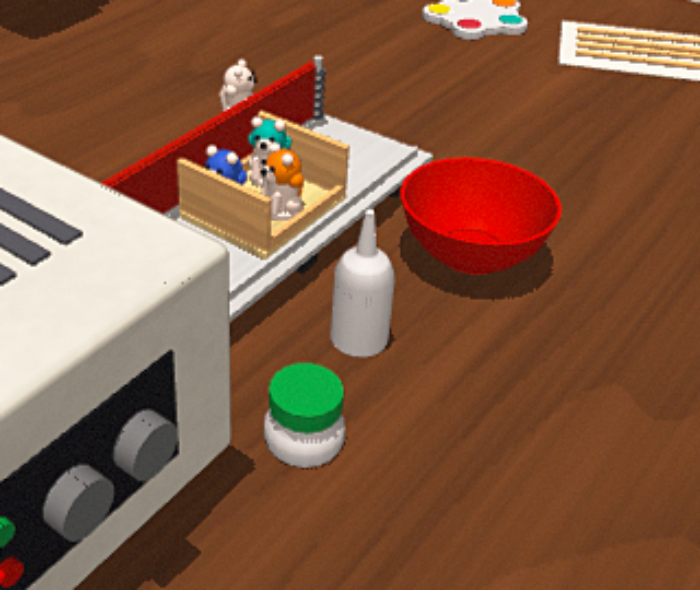

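Top view: tray sits between x_px 260–443, gate red leaf along row ~457, bar at (528,410) (crop), teal/blue/orange figures upright. Feed is world −y, with about 0.9° skew; near side is world −x. First I'll turn the tool so the jaws open across the lane.

```bash
python3 -m creep '[[0.143,0,0,0,0,0,50],[0.143,0,0,0,0,0,50],[0.143,0,0,0,0,0,50],[0.143,0,0,0,0,0,50],[0.143,0,0,0,0,0,50],[0.143,0,0,0,0,0,50],[0.143,0,0,0,0,0,50],[0.143,0,0,0,0,0,50]]' 40
python3 -m creep '[[0.141,0,0,0,0,0,50],[0,0,0,0,-2.9,-3.9,50],[0,0,0,0,-2.9,-3.9,50],[0,0,0,0,-2.9,-3.9,50],[0,0,0,0,-2.9,-3.9,50],[0,0,0,0,-2.9,-3.9,50],[0,0,0,0,-2.9,-3.9,50],[0,0,0,0,-2.9,-3.9,50]]'
python3 - <<'E'
from h import *
# bar pixel rays at z=.056 and leaf tip/hinge
f,cx,cy,T=K("top"); 
def at(u,v,z):
    ray=np.array([(u-cx)/f,(v-cy)/f,1])@T[:3,:3]; o=-T[:3,:3].T@T[:3,3]
    return (o+ray*(z-o[2])/ray[2]).round(4)
for n,a,b,z in(("bar tip",522,382,.056),("bar tip+x corner",532,382,.056),("bar root",536,438,.056),("post",92,460,.1),("leaf end",632,452,.092),("deck start",93,270,.03),("leaf start",105,460,.092)): print(n,at(150+a*.4,110+b*.4,z))
E
```

```text
time_s: 1.7
tcp_pos: [0.1812, 0.6502, 0.2266]
eef_rot: [-2.6, 90.0, 95.9]
contact_force: [0.5, -0.5, -0.1]
gripper_width: 0.0441
time_s: 2.5
tcp_pos: [0.3889, 0.3784, 0.227]
eef_rot: [-30.5, 89.9, 60.4]
contact_force: [0.9, 1.0, 0.7]
gripper_width: 0.0437
bar tip [ 5.366e-01 -2.000e-04  5.600e-02]
bar tip+x corner [ 0.5366 -0.006   0.056 ]
bar root [ 0.5037 -0.0081  0.056 ]
post [0.495  0.2395 0.1   ]
leaf end [ 0.4973 -0.0589  0.092 ]
deck start [0.6072 0.2618 0.03  ]
leaf start [0.4945 0.2347 0.092 ]
```

```bash
python3 -m creep '[[0,0,0,0,-2.9,-3.9,50],[0,0,0,0,-2.9,-3.9,50],[0,0,0,0,-2.9,-3.9,50],[0,0,0,0,-2.9,-3.9,50],[0,0,0,2,-2.0,-2.1,50],[0,0,0,2,-2.1,-2.1,50],[0,0,0,2,0,0,50],[0,0,0,0,0,0,50]]'
python3 - <<'E'
from h import *
from scipy.spatial.transform import Rotation as R
s=r.get_state(); M=R.from_euler("xyz",s["eef_rot"],degrees=True).as_matrix(); print(s["tcp_pos"],M.round(3))
im=[]
for c in("wrist","top"):
    p,d=r.capture(c); np.save(c+"1.npy",d); im.append(p)
X=cloud("top",d)
t=s["tcp_pos"]
cv2.imwrite("pics/c.png",np.hstack([cv2.resize(im[0],(400,300)),cv2.resize(im[1][110:380,140:500],(400,300))]))
X=cloud("wrist",np.load("wrist1.npy")); m=X[...,2]>.03
for y in (.15,.155,.16): print(y,((abs(X[...,1]-y)<.002)&m).sum())
b=(X[...,2]>.07)&(X[...,2]<.092)&(X[...,1]>.13)&(X[...,1]<.17)&(X[...,0]>.505)&(X[...,0]<.6)
q=X[b]; print(b.sum(), np.percentile(q,[1,50,99],axis=0).round(4) if len(q) else "")
E
```

```text
time_s: 3.3
tcp_pos: [0.5466, 0.1825, 0.1637]
eef_rot: [118.0, 89.7, -151.3]
contact_force: [-0.4, -0.1, -0.6]
gripper_width: 0.044
[0.54664297 0.18254549 0.16373931] [[-0.004 -1.    -0.012]
 [-0.002 -0.012  1.   ]
 [-1.     0.005 -0.002]]
0.15 9752
0.155 14261
0.16 30524
1999 [[0.5075 0.1312 0.0708]
 [0.5445 0.1458 0.0876]
 [0.5939 0.1511 0.0915]]
```

View pics/c.png

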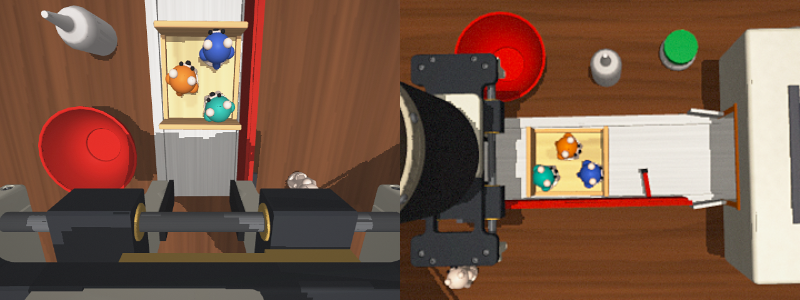

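Wrist/top view: both fingers are in the lane behind the tray, A (right) just inside the red leaf, nothing else near. Lower to 38 mm above the deck.

```bash
python3 -m creep '[[0,0,0,2.4,-0.3,0,50],[0,0,0,2.4,0,0,50],[0,0,0,2.4,0,0,50],[0,0,0,1.7,0,0,50],[0,0,0,0.6,0,0,50],[0,0,0,0,0,0,50]]'
python3 - <<'E'
from h import *
im=[r.capture(c) for c in("wrist","side")]
cv2.imwrite("pics/d.png",np.hstack([cv2.resize(im[0][0],(400,300)),cv2.resize(im[1][0][130:310,220:460],(400,300))]))
print(r.get_state()["tcp_pos"])
E
```

```text
time_s: 4.0
tcp_pos: [0.5509, 0.185, 0.0721]
eef_rot: [-92.3, 90.0, -1.4]
contact_force: [-0.6, -0.9, 0.5]
gripper_width: 0.0435
[0.5515322  0.18519821 0.0730823 ]
```

View pics/d.png

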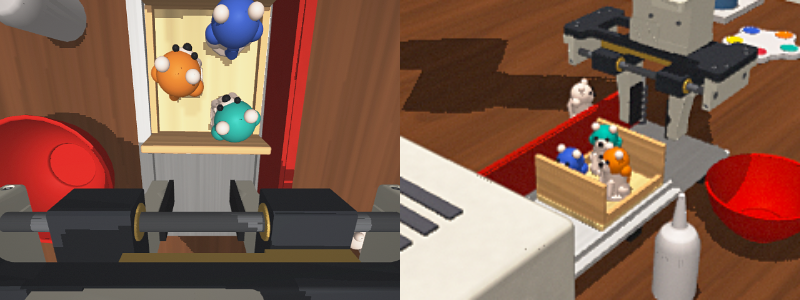

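```bash
python3 -m creep '[[0,0,0,0.4,0,-0.8,50],[0,0,0,0,0,-0.8,50],[0,0,0,0,0.5,0,50],[0,0,0,0,0.6,0,50],[0,0,0,0,0.6,0,50],[0,0,0,0,0.6,0,50],[0,0,0,0,0.6,0,50],[0,0,0,0,0,0,50]]'
cat > g.py <<'E'
from h import *
def gate(tag):
    p,d=r.capture("top"); X=cloud("top",d); C=p.astype(int)
    red=(C[...,2]>100)&(C[...,1]<70)&(C[...,0]<70)&(d>0)&(X[...,2]>.084)&(X[...,2]<.1)&(X[...,0]>.38)&(X[...,0]<.515)&(X[...,1]<.23)&(X[...,1]>-.08)
    P=X[red]; b,a=np.polyfit(P[:,1],P[:,0],1); 
    P=P[abs(P[:,0]-a-b*P[:,1])<.006]; b,a=np.polyfit(P[:,1],P[:,0],1)
    print("gate angle ~",round(np.arctan(b)+.015,3),len(P))
    y=(X[...,2]>.075)&(X[...,2]<.09)&(X[...,0]>.52)&(X[...,0]<.59)&(X[...,1]>-.09)&(X[...,1]<.16)&~((C[...,2]>100)&(C[...,1]<70))
    q=X[y][:,1]; 
    if len(q): print("tray front chute x",(-.009-np.percentile(q,1)).round(4))
    s=r.get_state(); print(s["time_s"],s["tcp_pos"].round(4),s["contact_force"].round(1),s["gripper_width"])
    t=s["tcp_pos"]; print("hand chute x",(-.009-t[1]).round(4),"y",(t[0]-.5495+.015*(t[1]+.009)).round(4))
    w,dw=r.capture("wrist"); cv2.imwrite(f"pics/{tag}.png",np.hstack([cv2.resize(w,(400,300)),cv2.resize(p[110:380,140:500],(400,300))]))
E
python3 -c "from g import *; gate('e')"
```

```text
time_s: 4.9
tcp_pos: [0.5229, 0.1688, 0.0684]
eef_rot: [-64.3, 89.8, 26.6]
contact_force: [5.7, -0.1, -0.5]
gripper_width: 0.0438
gate angle ~ 0.217 1022
tray front chute x -0.0553
4.95 [0.5232 0.1688 0.0684] [ 6.8 -1.8 -1.9] 0.04388196808618586
hand chute x -0.1778 y -0.0237
```

View pics/e.png

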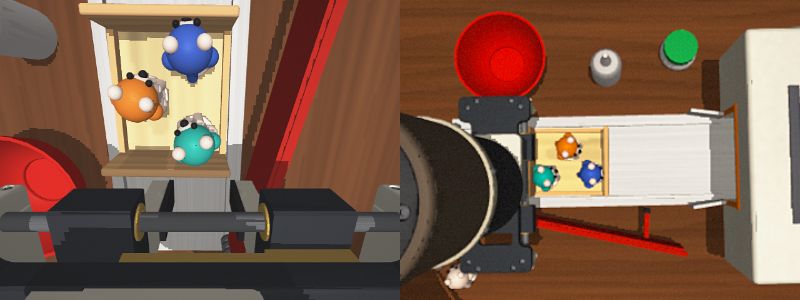

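Gate held open at ~0.22 rad (red leaf swung down in the top view), with ~7 N on the finger, and the tray is untouched. Now push; widen the jaws as I go so finger A follows the leaf while B stays mid-tray.

```bash
python3 -m creep '[[0,0,0,0,0.1,-0.4,51],[0,0,0,0,0.1,-0.4,53],[0,0,0,0,0.06,-0.4,54],[0,0,0,0,0.06,-0.4,55],[0,0,0,0,0.06,-0.5,57],[0,0,0,0,0.06,-0.5,58],[0,0,0,0,0.06,-0.5,59],[0,0,0,0,0.06,-0.5,61]]'
python3 -c "from g import *; gate('f')"
```

```text
time_s: 5.8
tcp_pos: [0.519, 0.1334, 0.0688]
eef_rot: [-60.7, 89.7, 30.1]
contact_force: [4.7, 3.1, 0.6]
gripper_width: 0.0524
gate angle ~ 0.23 805
tray front chute x -0.0281
5.85 [0.5186 0.1327 0.0687] [4.5 1.2 0.9] 0.053201426578652435
hand chute x -0.1417 y -0.0288
```

```bash
python3 -m creep '[[0,0,0,0,0.06,-0.5,62],[0,0,0,0,0.06,-0.5,63],[0,0,0,0,0.06,-0.5,65],[0,0,0,0,0.06,-0.5,66],[0,0,0,0,0.06,-0.5,67],[0,0,0,0,0.06,-0.5,69],[0,0,0,0,0.06,-0.5,70],[0,0,0,0,0.06,-0.5,71]]'
python3 -c "from g import *; gate('g1')"
```

```text
time_s: 6.7
tcp_pos: [0.5125, 0.0913, 0.0675]
eef_rot: [110.9, 90.0, -158.3]
contact_force: [3.3, 3.3, 0.7]
gripper_width: 0.0618
gate angle ~ 0.244 556
tray front chute x 0.014
6.75 [0.5122 0.0907 0.0674] [2.3 1.4 0.2] 0.06219074991443979
hand chute x -0.0997 y -0.0358
```

View pics/g1.png

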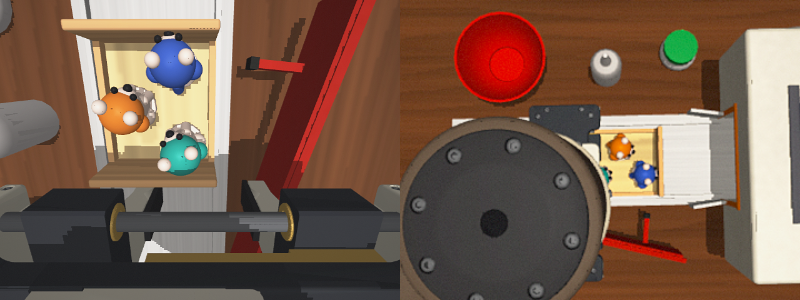

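Figures upright, the bar tip clears the tray's front corner by ~20 mm, and the tray runs straight. Continue.

```bash
python3 -m creep '[[0,0,0,0,0.06,-0.5,73],[0,0,0,0,0.06,-0.5,74],[0,0,0,0,0.06,-0.5,75],[0,0,0,0,0.06,-0.5,77],[0,0,0,0,0.06,-0.5,78],[0,0,0,0,0.06,-0.5,79],[0,0,0,0,0.06,-0.5,81],[0,0,0,0,0.06,-0.5,82]]'
python3 -c "from g import *; gate('h1')"
```

```text
time_s: 7.6
tcp_pos: [0.5082, 0.0512, 0.0675]
eef_rot: [107.5, 90.0, -161.7]
contact_force: [3.7, 2.4, -0.5]
gripper_width: 0.0715Traceback (most recent call last):
  File "<string>", line 1, in <module>
    from g import *; gate('h1')
                     ~~~~^^^^^^
  File "g.py", line 5, in gate
    P=X[red]; b,a=np.polyfit(P[:,1],P[:,0],1);
                  ~~~~~~~~~~^^^^^^^^^^^^^^^^^
    raise TypeError("expected non-empty vector for x")
TypeError: expected non-empty vector for x
```

```bash
python3 - <<'E'
from h import *
w,d=r.capture("wrist"); X=cloud("wrist",d);C=w.astype(int); s=r.get_state();print(s["tcp_pos"],s["contact_force"])
red=(C[...,2]>100)&(C[...,1]<70)&(C[...,0]<70)&(d>0)&(X[...,2]>.084)&(X[...,2]<.1)&(X[...,0]>.38)&(X[...,0]<.515)&(X[...,1]<.23)
P=X[red];print(len(P))
if len(P)>20:
    b,a=np.polyfit(P[:,1],P[:,0],1);print("angle",np.arctan(b)+.015)
cv2.imwrite("pics/i.png",w)
E
```

```text
[0.50797303 0.05086523 0.06746655] [ 3.09256201 -0.59654991 -0.08979265]
5686
angle 0.2552834711657379
```

View pics/i.png

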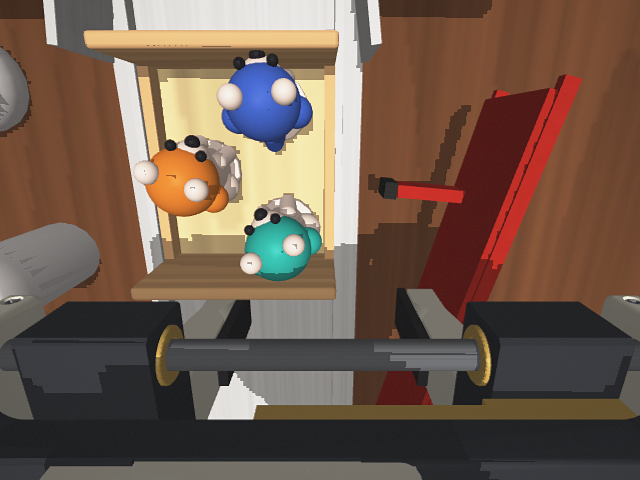

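The gate is at 0.255 rad; the bar (385,188) is well clear of the tray, and the left finger pushes behind the board. Continue.

```bash
python3 -m creep '[[0,0,0,0,0.05,-0.5,83],[0,0,0,0,0.05,-0.5,84],[0,0,0,0,0.05,-0.5,86],[0,0,0,0,0.05,-0.5,87],[0,0,0,0,0.05,-0.5,88],[0,0,0,0,0.05,-0.5,90],[0,0,0,0,0.05,-0.5,91],[0,0,0,0,0.05,-0.5,92]]'
```

```text
time_s: 8.5
tcp_pos: [0.5049, 0.0112, 0.0676]
eef_rot: [114.7, 90.0, -154.5]
contact_force: [2.8, 1.9, 0.1]
gripper_width: 0.0803
```

```bash
python3 -m creep '[[0,0,0,0,0.06,-0.5,93],[0,0,0,0,0.06,-0.5,95],[0,0,0,0,0.06,-0.5,96],[0,0,0,0,0.06,-0.5,97],[0,0,0,0,0.06,-0.5,98],[0,0,0,0,0.06,-0.5,99],[0,0,0,0,0.05,-0.4,100],[0,0,0,0,0,-0.2,100]]'
python3 - <<'E'
from h import *
w,d=r.capture("wrist"); X=cloud("wrist",d);C=w.astype(int); s=r.get_state();print(s["tcp_pos"],s["contact_force"])
red=(C[...,2]>100)&(C[...,1]<70)&(C[...,0]<70)&(d>0)&(X[...,2]>.084)&(X[...,2]<.1)&(X[...,0]>.38)&(X[...,0]<.515)&(X[...,1]<.23)
P=X[red];print(len(P))
if len(P)>20:
    b,a=np.polyfit(P[:,1],P[:,0],1);print("angle",np.arctan(b)+.015)
b=(X[...,2]>.078)&(X[...,2]<.09)&(X[...,0]>.53)&(X[...,0]<.59)&(X[...,1]<.0)
print("tray back y", np.percentile(X[b][:,1],[95,99]))
cv2.imwrite("pics/j.png",w)
E
```

```text
time_s: 9.3
tcp_pos: [0.5012, -0.0248, 0.0675]
eef_rot: [104.1, 90.0, -165.1]
contact_force: [1.5, 1.4, -0.7]
gripper_width: 0.0876
[ 0.50120137 -0.02493278  0.06751393] [ 2.08026144 -0.5473617   0.61814543]
854
angle 0.2761581480757681
tray back y [-0.03467003 -0.02193144]
```

View pics/j.png

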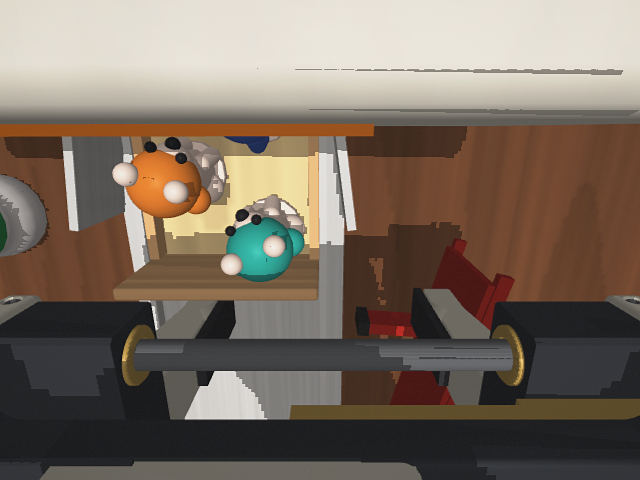

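Tray back is ~25 mm past the bar (board edge row ~293, figures upright). Back off 8 mm, then lift away.

```bash
python3 -m creep '[[0,0,0,0,0,0.4,100],[0,0,0,0,0,0.4,100],[0,0,0,-1.5,0,0,100],[0,0,0,-4,0,0,100],[0,0,0,-4,0,0,100],[0,0,0,-4,0,0,100],[0,0,0,-3,0,3,100],[0,0,0,0,0,4,100]]'
python3 -m creep '[[0,0,0,0,0,4,100],[0,0,0,0,0,4,100],[0,0,0,0,0,4,100],[0,0,0,0,0,4,100],[0,0,0,0,0,3,100],[0,0,0,0,0,2,100],[0,0,0,0,0,0,100],[0,0,0,0,0,0,100]]'
python3 -c "
from g import *
gate('k')
p,d=r.capture('side'); q,_=r.capture('top')
cv2.imwrite('pics/l.png',np.hstack([cv2.resize(p[130:370,180:500],(400,300)),cv2.resize(q[110:380,140:500],(400,300))]))
X=cloud('top',_); b=(X[...,2]>.079)&(X[...,2]<.09)&(X[...,0]>.52)&(X[...,0]<.59)&(X[...,1]<.0)&(X[...,1]>-.09)
print('back chute x',(-.009-np.percentile(X[b][:,1],[90,98])).round(4))
print(r.get_state()['contact_force'])
"
```

```text
time_s: 10.15
tcp_pos: [0.5017, 0.0543, 0.2371]
eef_rot: [-71.9, 89.6, 18.8]
contact_force: [0.6, 0.6, 0.4]
gripper_width: 0.0879
time_s: 10.95
tcp_pos: [0.4968, 0.2635, 0.2321]
eef_rot: [129.5, 89.9, -139.6]
contact_force: [0.4, -0.4, 0.2]
gripper_width: 0.0874
gate angle ~ 0.0 1404
tray front chute x 0.0797
11.0 [0.4969 0.263  0.2323] [ 0.4 -0.6  1. ] 0.08742948578344745
hand chute x -0.272 y -0.0485
back chute x [0.0265 0.0254]
[ 0.26619907  0.05351996 -1.07543501]
```

View pics/l.png

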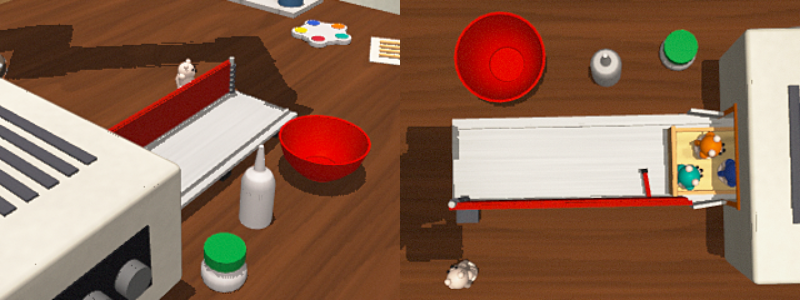

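The gate is shut with its bar behind the tray, the figures are upright, the bystanders are in place, and the arm is clear. Handing in.

```bash
python3 -c "
from plant import r
r.close_job()"
```

```text
the job is handed in; nothing more can be done
```

The tray is past the gate's cross bar, the gate has sprung shut behind it, and I have handed the job in at about 11 s. The hand-in reports no verdict.

**What I did:** One finger pressed the gate open to about 0.22 rad before the tray moved. It held the gate between about 0.22 and 0.28 rad while the other finger pushed the tray's back board along the chute. I then backed off 8 mm and lifted the hand away.

**Last checks:**
- **Tray:** its back face is about 25 mm past the chute's origin, which I could locate only to a few millimetres; at least 6 mm is needed.
- **Gate:** measured at about 0.00 rad, shut.
- **Figures:** all three look upright in the top view. The blue one is partly hidden by the dryer's mouth.
- **Bystanders:** the bowl, bottle, pot and unglazed figure look unmoved. I judged this by eye only.
- **Robot:** clear of everything, with contact force down to noise, about 1 N.

**Checks that failed or were weak:**
- One gate check from the top camera failed part-way through the push because the arm blocked the view. I repeated it with the wrist camera, which gave 0.255 rad.
- I did not measure gate-to-tray contact directly. In every picture during the push the bar was well clear of the tray.

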